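# Demagnetise turned spacers and gather them in the tray's pouring corner

### The arm

A 6-joint arm with a two-finger parallel gripper is mounted at the origin on the work surface. World frame = base frame: x ahead of the robot, y to its left, z up, the work surface at z = 0. Lengths are in m, angles in degrees, forces in N, time in s.
With the tool pointing down it reaches from about 0.3 to 0.875 m from the base axis. Payload 6.4 kg.
Tool frame: the origin (TCP) lies midway between the tips of the shut fingers; the grasp point (between the pads) lies 19 mm behind it; z points along the fingers, x is the direction in which the jaws open and shut, and the axes are right-handed (so a half turn about z gives the same grasp; the last joint's range is limited). The gripper opens to 88 mm and grips with 3 to 60 N. Pads are 18 mm wide; open, the fingers measure 123 mm over their backs; the gripper's body (75 mm by 187 mm) begins 45 mm behind the grasp point.
Start: joints at [-77.366, 10.359, 92.074, -0, 77.567, -11.82], TCP at [0.238, -0.523, 0.239] pointing down, gripper open.
Joint ranges: [-171.53, 171.53], [-51.25, 118.39], [17.06, 147.69], [-65.23, 245.23], [0, 150.52], [-178.68, 178.68]. Speed limits (degrees/s): [147.25, 147.25, 172.46, 180, 180, 180].

### API

Orientations are given as [roll, pitch, yaw] about the fixed x, y, z axes, in that order (R = Rz(yaw) Ry(pitch) Rx(roll)).
In Python, from cell import env gives the robot as it stands.
- The arm moves only by the tool step_arm, never from a script. Its arguments are lists of equal length, an entry for each row: "hand": the finger opening in mm, from 0 to 88.1; "delta_pos": the shift along the world's x, y, z in mm, a list of three; "turn": the turn about the world's z in rad. In form: {"hand": [hand, ...], "delta_pos": [[x, y, z], ...], "turn": [turn, ...]}. A call has exactly 5 rows; each row shifts and turns the commanded pose from where the row before left it; what a row does not reach is not made up. A row lasts 1/10 s, in which the tool goes at most 50 mm and 8.59 degrees, less where a joint would pass 70% of its speed; a pose out of reach is approached as far as the arm can. A call with a gripper value outside its range is refused whole. The fingers move at their own pace and stop on an object; "force" is the grip in N (left out, the last holds). Time passes only in rows, so rows that do not move let the fingers close, or fill a call up. It gives the time, the measured TCP pose, the force and the opening at its end, in the units of the state.
- env.get_state(): the state, without advancing time (a new reading comes with each control period).
- env.camera(name): name is "scene" or "top" or "wrist"; returns a dict with "pixels" (420x560x3 uint8, blue, green, red), "fx", "fy", "cx", "cy" (pixels), "extrinsics" (4x4, takes a point from camera to world coordinates). Camera axes: x right, y down, z forward; pixel columns grow to the right and rows downward; lengths in m; the calibration is good to about 2 mm. A picture is of the moment at which its call begins. There is no depth.
- env.hand_in(): hands the job in, once; it reports no verdict.
The state is a dict: "t": time; "joint_positions": joint angles; "joint_velocities": joint speeds; "joint_torque": joint torques, N m; "tool_pos": TCP position; "orientation": TCP orientation; "wrist_force": force on the tool from outside, world axes, zero at the start; "moment": the same for the moment, N m; "width": finger opening in m.
Only numpy, scipy, OpenCV 4.12 (cv2) and the standard library are available. Lean on these libraries where they do the work, as an engineer would, in place of code of your own. Each camera call takes 0.05 s, during which the arm holds its last target.

### The job

The turned spacers in the white tray on the demagnetiser are still magnetised from the chuck: with the tray left standing on the machine, twist the machine's spring-return knob clockwise to its stop, then let go of it so that it springs back. Then pick up the tray, lift it a few centimetres clear above the machine and tilt it until all five spacers have slid together into its clipped pouring corner, without spilling any. Finish while still holding the tray tilted up there, spacers resting in that corner, and leave the other things on the bench and on the machine where they are.

Things in the scene. Friction and masses are not known exactly. Their poses are not given: they have to be found in the camera images.
- demag: Bench demagnetiser, fixed to the bench: a blue housing 210 mm (its x) by 380 mm (its y), 78 mm high. Origin at the centre of its underside, on the bench top. On top at its +y side lies a steel pole plate, 190 by 220 mm, centred at y = +70 mm, its top face 86 mm above the bench: the tray stands on it. At its -y side is the control panel with the knob (axis at x = 0, y = -140 mm).
- knob (a joint): The knob's turn in rad: 0 at rest, growing clockwise seen from above to its hard stop at 1.05 (60 degrees). A spring turns it back to 0 when it is let go; the torque rises from about 0.04 N m at rest to 0.17 N m at the stop.
- knob_grip (a point): Grip point of the black knob, on its upright turning axis, 110 mm above the bench: the wing, which points along this frame's x axis (42 mm long, 14 mm thick along y), stands from 92 to 122 mm above the bench on a disc of 46 mm diameter; the black bezel below has its top at 84 mm. The frame turns with the knob; z is up.
- tray: Open white plastic tray, 120 mm (its x) by 160 mm (its y), outer walls 40 mm high, walls and floor 4 mm thick, about 0.13 kg empty. Origin at the centre of its underside; z is up. Its corner at (-x, -y) is clipped by a diagonal wall (36 mm cut off each side), 31 mm high: the pouring corner. Plastic and steel are slippery on each other: on the tray's floor the spacers begin to slide between about 13 and 20 degrees of tilt.
- tray_tab (a point): Centre of the tray's upright grip tab, in the middle of its +x wall, at x = +54 mm, y = 0, 55 mm above the tray's underside; axes as the tray's. The tab is 12 mm thick (x), 44 mm wide (y), and rises to 70 mm above the underside, 30 mm above the rim.
- tray_corner (a point): The pouring corner: the point on the tray's inner floor at the middle of the foot of the diagonal wall, at x = -39 mm, y = -59 mm, 4 mm above the tray's underside; axes as the tray's.
- spacer1_center (a point): Centre of steel spacer 1 of five alike: a ring 20 mm in diameter, 12 mm high, bore 9 mm, 24 g, lying flat and loose in the tray.
- spacer2_center (a point): Centre of steel spacer 2 of five alike: a ring 20 mm in diameter, 12 mm high, bore 9 mm, 24 g, lying flat and loose in the tray.
- spacer3_center (a point): Centre of steel spacer 3 of five alike: a ring 20 mm in diameter, 12 mm high, bore 9 mm, 24 g, lying flat and loose in the tray.
- spacer4_center (a point): Centre of steel spacer 4 of five alike: a ring 20 mm in diameter, 12 mm high, bore 9 mm, 24 g, lying flat and loose in the tray.
- spacer5_center (a point): Centre of steel spacer 5 of five alike: a ring 20 mm in diameter, 12 mm high, bore 9 mm, 24 g, lying flat and loose in the tray.
- table: The bench; its top is at height 0.
- bar_stub_center (a point): Bystander standing on the machine between the knob and the tray, towards its +x edge: an aluminium bar stub, 24 mm in diameter, 35 mm high (this is its centre).
- oiler_center (a point): Bystander: steel oil can, 72 mm in diameter, 190 mm high to the end of its thin spout (this point: on its axis, 50 mm up).
- drill_chuck_center (a point): Bystander: a drill chuck standing on its nose, 47 mm in diameter, 117 mm high (this point: on its axis, 40 mm up).
- paste_jar_center (a point): Bystander: round jar, 68 mm in diameter, 62 mm high (its centre).
- tool_holder_center (a point): Bystander: lathe tool holder block, 80 by 26 by 34 mm, with a turning tool along its x (this point: the block's centre).
- chuck_key_center (a point): Bystander: T-shaped chuck key lying on the bench, 115 mm long, crossbar 110 mm, 16 mm high.
- wire_brush_center (a point): Bystander: brush lying on the bench along its x, about 200 mm long.
- caliper_center (a point): Bystander: caliper lying on the bench along its x, about 235 mm long, 7 mm high.
There are look-alikes about, which are no part of the job. What is meant by the tray is not orange, and is the larger of those in its own colour.

How it is judged (in metres and radians):
On the way, in this order (a step that is already met when the one before it is completed fails the run):
1. the knob is turned to its stop while the tray stands on the pole plate (value of joint knob above 0.97 rad and contact force between tray and demag above 0.1 N and angle between tray_tab's own z axis and vertical below 0.1 rad), for 0.1 s.
2. the knob has been let go and has sprung back (value of joint knob below 0.08 rad and contact force between the fingers and knob below 0.1 N), for 0.2 s.
3. the tray is held tilted above the machine with all five spacers in the pouring corner (distance between each of spacer1_center, spacer2_center, spacer3_center, spacer4_center, spacer5_center and tray_corner below 0.055 m and angle between tray_tab's own z axis and vertical above 0.2 rad and height (world z) of tray_corner above 0.106 m and contact force between the fingers and tray above 1 N and contact force between tray and demag below 0.1 N and contact force between tray and table below 0.1 N), for 0.3 s.
At the end, for the whole second after the job is handed in: Gripper holds the tray tilted over 0.2 rad, touching neither machine nor bench, pouring-corner point over 0.106 m above the bench (20 mm above the pole plate); all five spacer centres within 55 mm of that point; tray and spacers slower than 0.05 m/s; knob below 0.08 rad (all of step 3 and linear speed of each of tray, spacer1, spacer2, spacer3, spacer4, spacer5 below 0.05 m/s and value of joint knob below 0.08 rad); the arm keeps its last pose, push and grip.
It fails at once if a spacer is spilled out of the tray (distance between any of spacer1_center, spacer2_center, spacer3_center, spacer4_center, spacer5_center and tray_corner above 0.18 m or z of any of spacer1_center, spacer2_center, spacer3_center, spacer4_center, spacer5_center in the frame of tray below -0.005 m).
It fails at once if another thing is shifted by more than 30 mm or knocked over (distance of any of bar_stub_center, oiler_center, drill_chuck_center, paste_jar_center, tool_holder_center, chuck_key_center, wire_brush_center, caliper_center from where it was at the start of the episode above 0.03 m or angle between any of bar_stub_center, oiler_center, drill_chuck_center, paste_jar_center, tool_holder_center, chuck_key_center, wire_brush_center, caliper_center's own z axis and vertical above 0.6 rad).
It also fails if it takes over 51 s, if anything falls off the work surface, if the arm or the gripper's body presses on something with over 40 N, if the wrist force passes 120 N, or if a joint passes its speed limit or range.

## Working session

There is one attempt and no reset: what is moved stays moved. The work goes in short steps, Python scripts to look and compute and a tool call to move; the robot and the scene stay as the last step left them, time stands still between calls to the robot, and variables do not carry over. Pictures are saved under pics/ and viewed, and the job is handed in when it is done.

Besides the shell and the picture viewer there is one more tool, called after "Emit:" as name(argument=value, ...), one argument or row to a line, values as JSON. step_arm: Moves the arm, as the interface text tells. Its arguments: {"type":"object","properties":{"hand":{"type":"array","items":{"type":"number"}},"delta_pos":{"type":"array","items":{"type":"array","items":{"type":"number"}}},"turn":{"type":"array","items":{"type":"number"}},"force":{"type":"number"}},"required":["hand","delta_pos","turn"]}

```bash
ls; mkdir -p pics; cat > h.py <<'E'
import numpy as np, cv2
from cell import env
def shot(n,f):
    c=env.camera(n); cv2.imwrite('pics/'+f,c['pixels']); 
    np.savez('pics/'+f[:-4]+'.npz',**{k:np.asarray(v) for k,v in c.items()}); return c
def load(f): return dict(np.load('pics/'+f))
def ray(c,u,v,z):
    E=np.array(c['extrinsics']); d=E[:3,:3]@np.array([(u-c['cx'])/c['fx'],(v-c['cy'])/c['fy'],1.]); o=E[:3,3]
    return o+d*(z-o[2])/d[2]
def proj(c,p):
    E=np.linalg.inv(np.array(c['extrinsics'])); q=E[:3,:3]@np.asarray(p)+E[:3,3]
    return q[0]/q[2]*c['fx']+c['cx'],q[1]/q[2]*c['fy']+c['cy']
E
python3 - <<'E'
from h import *
for n in('scene','top','wrist'):
    c=shot(n,n+'0.png'); print(n,c['fx'],np.round(c['extrinsics'],3).tolist())
print(env.get_state())
E
```

```text
pics
scene 495.60215231119815 [[0.706, 0.491, -0.511, 1.156], [0.709, -0.476, 0.521, -0.631], [0.013, -0.729, -0.684, 0.916], [0.0, 0.0, 0.0, 1.0]]
top 517.3572137765235 [[-0.021, -0.987, 0.161, 0.353], [-1.0, 0.017, -0.026, 0.015], [0.022, -0.162, -0.987, 1.34], [0.0, 0.0, 0.0, 1.0]]
wrist 335.46782283011476 [[0.414, -0.864, -0.286, 0.312], [-0.91, -0.394, -0.128, -0.489], [-0.002, 0.313, -0.95, 0.384], [0.0, 0.0, 0.0, 1.0]]
{'t': 0.15, 'joint_positions': array([-7.73643808e+01,  1.03927612e+01,  9.21158151e+01,  3.24075092e-05,
        7.75667989e+01, -1.18207988e+01]), 'joint_velocities': array([-0.02843604, -0.14886359, -0.25471697, -0.00241416,  0.03214584,
       -0.06859195]), 'joint_torque': array([ 1.89182130e-03, -4.34229434e+01, -3.42172766e+01,  7.02471449e-02,
        3.56243458e-02, -8.69137602e-05]), 'tool_pos': array([ 0.23797404, -0.52301904,  0.23803337]), 'orientation': array([-1.79984528e+02,  7.37702191e-02, -6.55435791e+01]), 'wrist_force': array([0.80422716, 0.58218357, 1.25582111]), 'moment': array([-0.00611627,  0.01080588, -0.02655909]), 'width': 0.08781193789609314}
```

View pics/scene0.png

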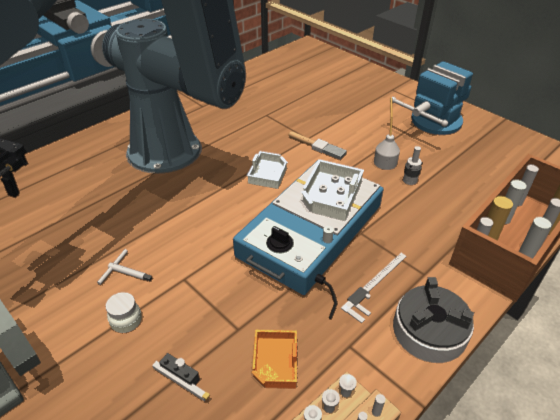

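View pics/top0.png

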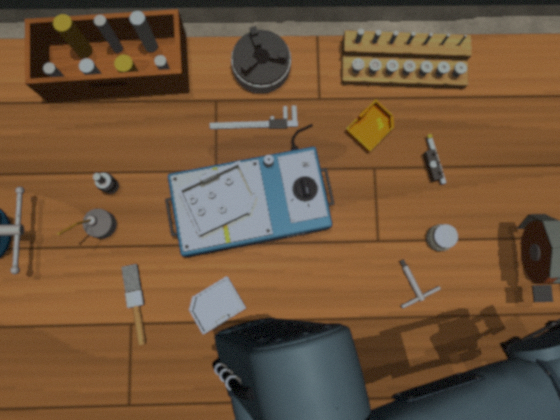

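```bash
python3 - <<'E'
import cv2
t=cv2.imread('pics/top0.png')[140:260,150:350]; s=cv2.imread('pics/scene0.png')[150:300,220:400]
cv2.imwrite('pics/c1.png',cv2.resize(t,None,fx=4,fy=4,interpolation=cv2.INTER_CUBIC)); cv2.imwrite('pics/c2.png',cv2.resize(s,None,fx=4,fy=4,interpolation=cv2.INTER_CUBIC))
E
```

```text
(no output)
```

View pics/c1.png

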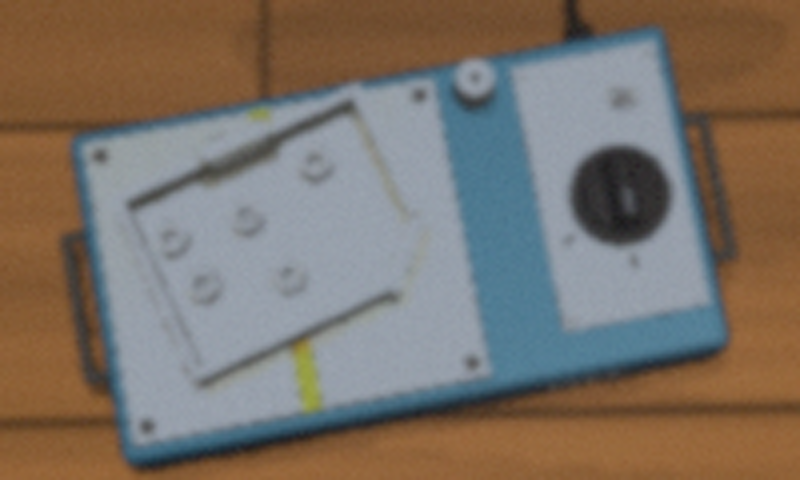

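View pics/c2.png

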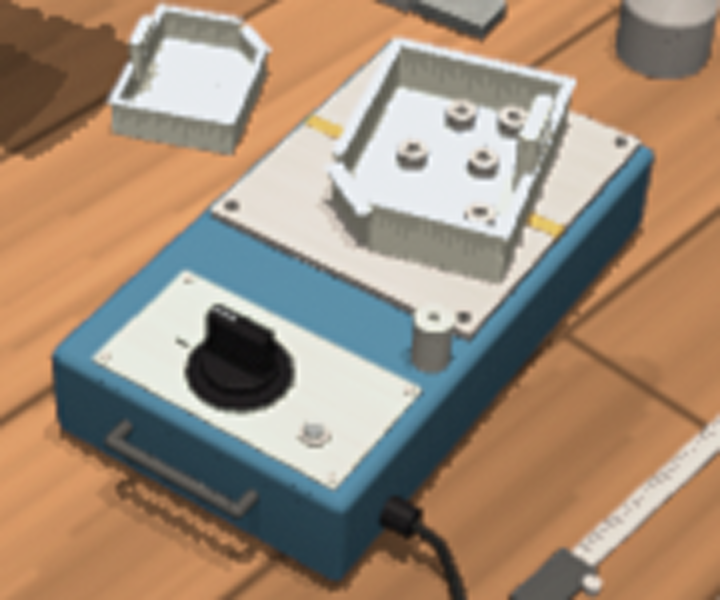

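```bash
python3 - <<'E'
from h import *
c=load('top0.png'.replace('.png','.npz'))
hsv=cv2.cvtColor(c['pixels'],cv2.COLOR_BGR2HSV)
m=((hsv[...,0]>95)&(hsv[...,0]<112)&(hsv[...,1]>100)&(hsv[...,2]>70)).astype(np.uint8)
m[:, :160]=0;m[:,340:]=0;m[:140]=0;m[265:]=0
pts=cv2.findNonZero(m); hull=cv2.convexHull(pts); r=cv2.minAreaRect(hull); b=cv2.boxPoints(r)
W=np.array([ray(c,u,v,.078) for u,v in b]); print(b.round(1).tolist(),W.round(4).tolist())
ctr=W.mean(0); print(ctr,[np.linalg.norm(W[i]-W[i-1]) for i in range(4)])
# long axis
i=1 if np.linalg.norm(W[1]-W[0])>np.linalg.norm(W[2]-W[1]) else 2
d=W[i]-W[i-1]; d*=np.sign(d[1]); yaw=np.degrees(np.arctan2(d[1],d[0]))-90; print('yaw',yaw)
cs,sn=np.cos(np.radians(yaw)),np.sin(np.radians(yaw)); R=np.array([[cs,-sn],[sn,cs]])
print('knob',ctr[:2]+R@[0,-.14],'knob pix',ray(c,150+620/4,140+195/4,.088))
for u,v in[(240,165),(357,85),(120,215),(195,385),(400,300),(430,225)]: print(u,v,ray(c,150+u/4,140+v/4,.126).round(3))
S=load('scene0.npz')
k=ray(S,220+245/4,150+330/4,.122); print('knob scene',k)
for u,v in[(212,307),(275,352)]: print('wing',ray(S,220+u/4,150+v/4,.122).round(4))
for u,v in [(537,97),(527,200)]: print('tab?',ray(S,220+u/4,150+v/4,.156).round(4))
for n,(u,v) in dict(clipA=(335,157),far=(395,42),tabwallR=(575,82),nr=(505,235),clipB=(365,215)).items(): print(n,ray(S,220+u/4,150+v/4,.126).round(4))
E
```

```text
[[165.3000030517578, 175.3000030517578], [315.29998779296875, 145.3000030517578], [331.5, 226.3000030517578], [181.5, 256.29998779296875]] [[0.6307, 0.2738, 0.078], [0.7018, -0.1013, 0.078], [0.4959, -0.1347, 0.078], [0.4298, 0.2317, 0.078]]
[0.5645079  0.06737118 0.078     ] [np.float64(0.20526096258997859), np.float64(0.38172144392594665), np.float64(0.20858110655870243), np.float64(0.37232263785752806)]
yaw 10.732988086719914
knob [ 0.59058043 -0.07017962] knob pix [ 0.58901143 -0.07153244  0.088     ]
240 165 [0.604 0.158 0.126]
357 85 [0.652 0.087 0.126]
120 215 [0.575 0.228 0.126]
195 385 [0.473 0.184 0.126]
400 300 [0.521 0.063 0.126]
430 225 [0.566 0.045 0.126]
knob scene [ 0.59869727 -0.07541801  0.122     ]
wing [ 0.5724 -0.076   0.122 ]
wing [ 0.6226 -0.0755  0.122 ]
tab? [0.6039 0.1712 0.156 ]
tab? [0.6608 0.0925 0.156 ]
clipA [0.5332 0.0668 0.126 ]
far [0.4798 0.1804 0.126 ]
tabwallR [0.5893 0.2326 0.126 ]
nr [0.6522 0.0875 0.126 ]
clipB [0.5825 0.0409 0.126 ]
```

Emit:
step_arm(
  hand=[88,88,88,88,88],
  delta_pos=[
    [18,24,2],
    [26,34,2],
    [26,34,2],
    [26,34,2],
    [26,34,2],
  ],
  turn=[-0.02,-0.02,-0.02,-0.02,-0.02],
)

```text
t: 0.65
tool_pos: [0.3607, -0.3619, 0.2486]
orientation: [-180.0, 0.0, -71.4]
wrist_force: [0.2, -0.2, 0.5]
width: 0.0875
```

Emit:
step_arm(
  hand=[88,88,88,80,70],
  delta_pos=[
    [26,34,2],
    [26,34,2],
    [26,34,2],
    [26,34,2],
    [26,34,2],
  ],
  turn=[-0.03,-0.03,-0.03,-0.03,-0.03],
)

```text
t: 1.15
tool_pos: [0.4907, -0.1918, 0.2587]
orientation: [180.0, 0.0, -79.9]
wrist_force: [-0.3, -1.5, -0.2]
width: 0.0742
```

Emit:
step_arm(
  hand=[60,60,60,60,60],
  delta_pos=[
    [26,34,0],
    [26,34,0],
    [26,34,0],
    [22,20,0],
    [0,0,0],
  ],
  turn=[-0.03,-0.03,-0.03,0,0],
)

```text
t: 1.65
tool_pos: [0.5916, -0.0686, 0.2582]
orientation: [-180.0, 0.0, -84.8]
wrist_force: [-0.1, -0.9, 0.1]
width: 0.0602
```

```bash
python3 - <<'E'
from h import *
c=shot('wrist','w1.png'); shot('top','t1.png');s=env.get_state(); print(s['t'],s['tool_pos'],s['orientation'],s['wrist_force'])
E
```

```text
1.75 [ 0.5897538  -0.07107113  0.2580528 ] [ 1.79920177e+02  5.92758980e-03 -8.49382285e+01] [-0.32769336  0.07810243 -1.4322502 ]
```

View pics/w1.png

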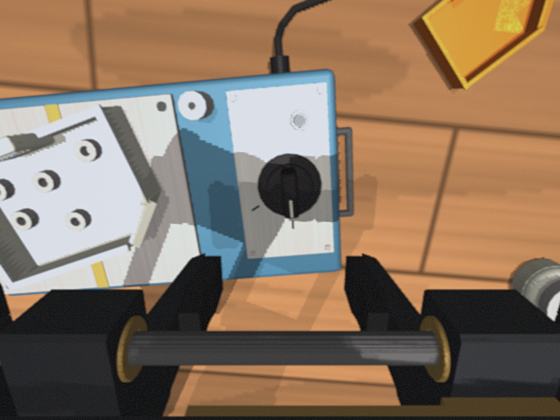

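```bash
python3 - <<'E'
from h import *
c=load('w1.npz'); im=c['pixels']
cv2.imwrite('pics/c3.png',cv2.resize(im[140:240,240:350],None,fx=6,fy=6,interpolation=cv2.INTER_CUBIC))
cv2.imwrite('pics/c4.png',cv2.resize(im[85:305,0:200],None,fx=2.7,fy=2.7,interpolation=cv2.INTER_CUBIC))
E
```

```text
(no output)
```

View pics/c3.png

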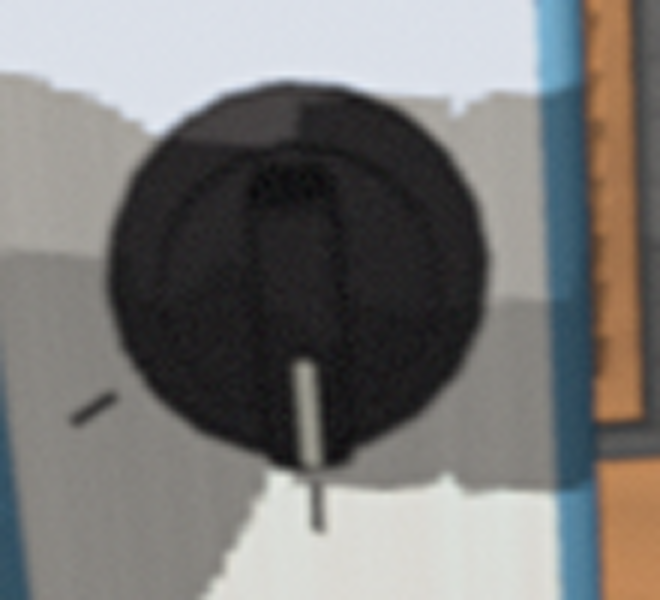

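View pics/c4.png

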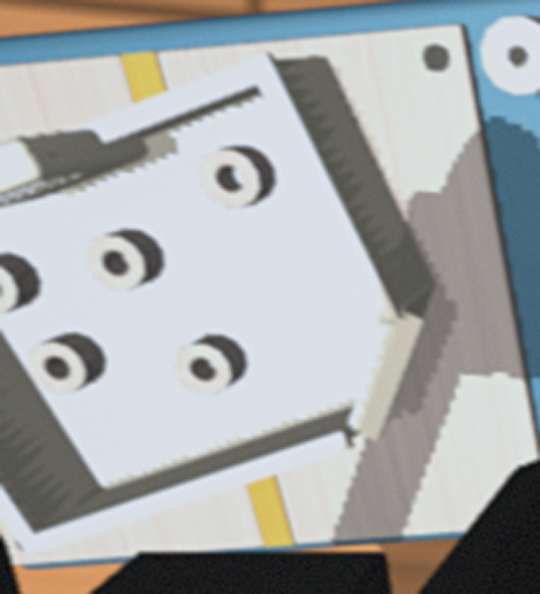

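```bash
python3 - <<'E'
from h import *
c=load('w1.npz')
f=lambda u,v,z: ray(c,240+u/6,140+v/6,z)
print('bezel',f(298,276,.084))
a,b=f(301,360,.122),f(315,465,.122); d=b-a; print('pointer ang',np.degrees(np.arctan2(d[1],d[0])),a,b)
a,b=f(315,480,.078),f(319,530,.078); d=b-a; print('mark ang',np.degrees(np.arctan2(d[1],d[0])),a)
print('wing end mid',f(293,180,.122),f(312,468,.122))
g=lambda u,v,z: ray(c,u/2.7,85+v/2.7,z)
P={k:g(*p,.126) for k,p in dict(pp=(272,55),clipA=(392,308),clipB=(350,432),mm=(20,548)).items()}
for k in P: print(k,P[k].round(4))
for k,(u,v) in dict(s1=(240,177),s2=(116,262),s3=(62,365),s4=(205,367),s5=(0,288)).items(): print(k,g(u,v,.102).round(4))
d=P['clipB']-P['mm']; print(np.degrees(np.arctan2(d[1],d[0])))
d=P['clipA']-P['pp']; print(np.degrees(np.arctan2(d[1],d[0])))
# machine right edge
for u,v in[(332,72),(340,268)]: print(ray(c,u,v,.078).round(4))
E
```

```text
bezel [ 0.59019897 -0.07500325  0.084     ]
pointer ang -167.12809147545843 [ 0.58737967 -0.07506332  0.122     ] [ 0.57126356 -0.07874609  0.122     ]
mark ang -169.9778105486498 [ 0.55270736 -0.08172589  0.078     ]
wing end mid [ 0.61397135 -0.07130574  0.122     ] [ 0.57074832 -0.07834753  0.122     ]
pp [0.6531 0.0828 0.126 ]
clipA [0.5779 0.0505 0.126 ]
clipB [0.5327 0.0662 0.126 ]
mm [0.477  0.1843 0.126 ]
s1 [0.611  0.1089 0.102 ]
s2 [0.5777 0.154  0.102 ]
s3 [0.5376 0.1781 0.102 ]
s4 [0.5415 0.1274 0.102 ]
s5 [0.5646 0.1953 0.102 ]
-64.7345755033917
-156.7383154540718
[ 0.698 -0.103  0.078]
[ 0.502  -0.1388  0.078 ]
```

Emit:
step_arm(
  hand=[50,50,50,50,50],
  delta_pos=[
    [2,-4,-30],
    [0,0,-45],
    [0,0,-45],
    [0,0,-30],
    [0,0,-12],
  ],
  turn=[0.05,0.036,0,0,0],
)

```text
t: 2.25
tool_pos: [0.5888, -0.0761, 0.0931]
orientation: [179.7, 0.2, -80.2]
wrist_force: [-0.7, 0.3, -0.0]
width: 0.0502
```

Emit:
step_arm(
  hand=[0,0,0,0,0],
  delta_pos=[
    [0,0,0],
    [0,0,0],
    [0,0,0],
    [0,0,0],
    [0,0,0],
  ],
  turn=[0,0,0,0,0],
  force=50,
)

```text
t: 2.75
tool_pos: [0.5928, -0.0738, 0.0985]
orientation: [-179.9, 0.1, -80.1]
wrist_force: [-0.4, 3.3, 5.5]
width: 0.0136
```

```bash
python3 - <<'E'
from h import *
c=shot('wrist','w2.png'); s=env.get_state(); print(s)
E
```

```text
{'t': 2.8, 'joint_positions': array([-18.55681145,  22.1454128 ,  94.7874863 ,   0.17366791,
        62.99938787,  61.4503134 ]), 'joint_velocities': array([ 0.27942684, -0.02867285, -0.01565707, -0.17001994, -0.03332662,
       -0.07202795]), 'joint_torque': array([-4.47281554e+00, -4.55636466e+01, -2.91161406e+01, -1.67123817e+00,
       -1.20573889e+00,  2.74649332e-02]), 'tool_pos': array([ 0.59283592, -0.07386617,  0.09853386]), 'orientation': array([-1.79866617e+02,  1.03693740e-01, -8.00857580e+01]), 'wrist_force': array([-1.59480367,  5.95945125,  6.95560249]), 'moment': array([1.21664311, 0.30590372, 0.00812684]), 'width': 0.01347209443904301}
```

View pics/w2.png

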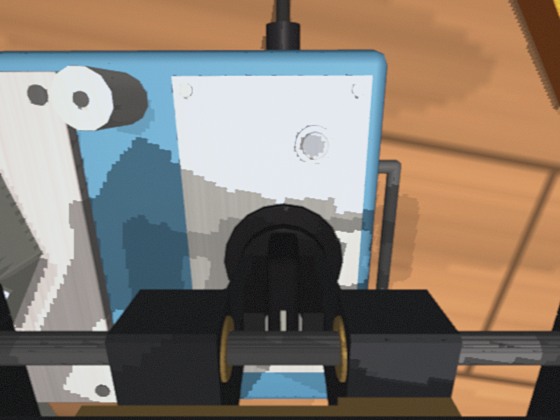

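Emit:
step_arm(
  hand=[0,0,0,0,0],
  delta_pos=[
    [0,0,0],
    [0,0,0],
    [0,0,0],
    [0,0,0],
    [0,0,0],
  ],
  turn=[-0.14,-0.14,-0.14,-0.14,-0.14],
)

```text
t: 3.3
tool_pos: [0.5926, -0.0751, 0.0985]
orientation: [-179.9, 0.0, -120.5]
wrist_force: [-2.6, 1.0, 6.7]
width: 0.0137
```

Emit:
step_arm(
  hand=[0,0,0,0,0],
  delta_pos=[
    [0,0,0],
    [0,0,0],
    [0,0,0],
    [0,0,0],
    [0,0,0],
  ],
  turn=[-0.14,-0.14,-0.08,0,0],
)

```text
t: 3.8
tool_pos: [0.5922, -0.0756, 0.0985]
orientation: [-179.9, -0.0, -140.8]
wrist_force: [-4.8, -0.8, 8.1]
width: 0.0138
```

```bash
python3 - <<'E'
from h import *
c=shot('wrist','w3.png'); s=env.get_state(); print(s['t'],s['tool_pos'],s['orientation'],s['wrist_force'],s['moment'],s['width'])
E
```

```text
3.85 [ 0.59217478 -0.07559098  0.09852024] [-1.79940314e+02 -2.05782764e-02 -1.40760659e+02] [-4.87719223 -0.21393382  8.36614465] [0.10135133 0.76524951 0.31571647] 0.013317288532924874
```

View pics/w3.png

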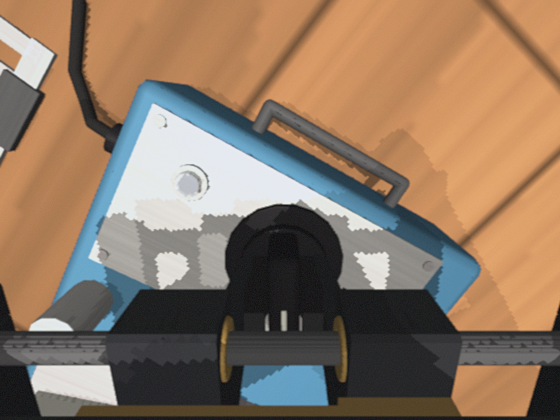

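Emit:
step_arm(
  hand=[88,88,88,88,88],
  delta_pos=[
    [0,0,0],
    [0,0,0],
    [0,0,0],
    [0,0,0],
    [0,0,0],
  ],
  turn=[0,0,0,0,0],
)

```text
t: 4.35
tool_pos: [0.5923, -0.0758, 0.0967]
orientation: [-179.9, -0.0, -140.8]
wrist_force: [-0.4, -0.1, -0.0]
width: 0.0518
```

Emit:
step_arm(
  hand=[88,88,88,88,88],
  delta_pos=[
    [0,0,20],
    [0,0,40],
    [0,0,40],
    [0,0,40],
    [0,0,20],
  ],
  turn=[0,0,0.1,0.14,0.14],
)

```text
t: 4.85
tool_pos: [0.5938, -0.0765, 0.2613]
orientation: [-179.6, 0.0, -118.8]
wrist_force: [0.6, -0.1, -0.1]
width: 0.0878
```

```bash
python3 - <<'E'
from h import *
c=shot('wrist','w4.png'); s=env.get_state(); print(s['t'],s['tool_pos'],s['orientation'],s['wrist_force'],s['moment'],s['width'],s['joint_positions'])
E
```

```text
4.9 [ 0.59478697 -0.07672936  0.26375094] [-1.79417688e+02  6.93840876e-02 -1.18344999e+02] [1.30725853 0.84232097 2.49358329] [ 0.10879705 -0.03836318 -0.00136915] 0.08835201378117058 [-1.86631528e+01  1.19519595e+01  8.72750407e+01 -2.99761269e-02
  8.01873144e+01  9.96871568e+01]
```

View pics/w4.png

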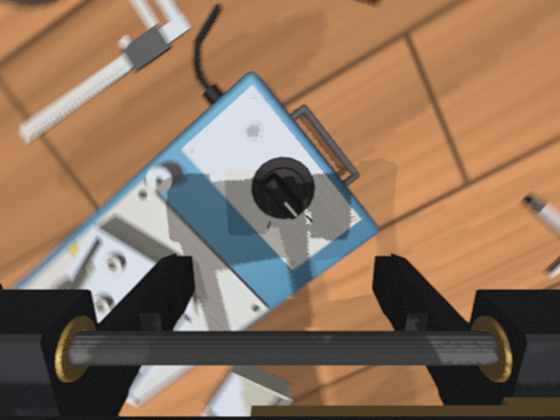

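Emit:
step_arm(
  hand=[80,70,70,70,70],
  delta_pos=[
    [0,20,8],
    [0,34,8],
    [0,34,4],
    [0,34,0],
    [0,34,0],
  ],
  turn=[0.13,0.13,0.13,0.13,0.13],
)

```text
t: 5.4
tool_pos: [0.5921, 0.0814, 0.2761]
orientation: [-180.0, -0.0, -81.7]
wrist_force: [0.1, 0.2, 0.8]
width: 0.07
```

Emit:
step_arm(
  hand=[70,70,70,70,70],
  delta_pos=[
    [0,34,0],
    [0,30,0],
    [0,12,0],
    [0,0,0],
    [0,0,0],
  ],
  turn=[0.13,0.13,0,0,0],
)

```text
t: 5.9
tool_pos: [0.5921, 0.1556, 0.2762]
orientation: [180.0, -0.0, -67.1]
wrist_force: [0.5, -0.1, -0.5]
width: 0.0698
```

```bash
python3 - <<'E'
from h import *
c=shot('wrist','w5.png'); s=env.get_state(); print(s['t'],s['tool_pos'],s['orientation'],s['joint_positions'])
cv2.imwrite('pics/w5b.png',cv2.resize(c['pixels'][:300,100:500],None,fx=2,fy=2,interpolation=cv2.INTER_CUBIC))
E
```

```text
5.95 [0.59220672 0.15519241 0.27633125] [ 1.79962891e+02 -2.94722970e-02 -6.71180476e+01] [ 3.61135121e+00  1.34545564e+01  8.40275415e+01 -4.04099167e-02
  8.25432073e+01  7.07346615e+01]
```

View pics/w5b.png

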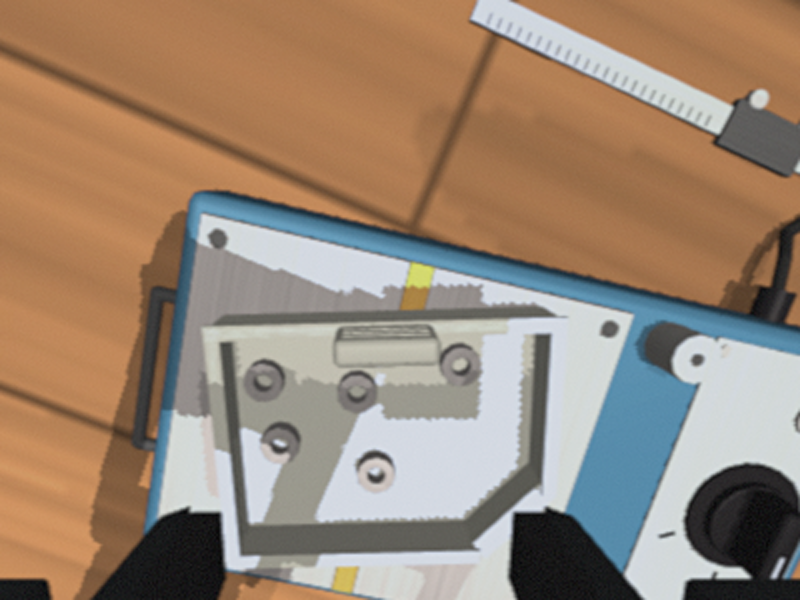

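```bash
python3 - <<'E'
from h import *
c=load('w5.npz')
g=lambda u,v,z: ray(c,100+u/2,v/2,z)
a,b=g(203,326,.126),g(567,318,.126); print('rim',a,b,np.linalg.norm(a-b),np.degrees(np.arctan2(*(a-b)[[1,0]]))-90)
t=[g(*p,.156) for p in[(335,340),(437,338),(440,366),(333,368)]]; print('tab top',np.round(t,4).tolist(),np.mean(t,0))
d=t[3]-t[2]; print('tab yaw',np.degrees(np.arctan2(d[1],d[0]))-90,np.linalg.norm(d))
y=np.radians(24); m=(a+b)/2; print('tab from rim',m[:2]-0.006*np.array([np.cos(y),np.sin(y)]))
o=m[:2]-0.060*np.array([np.cos(y),np.sin(y)]); print('tray origin',o)
R=np.array([[np.cos(y),-np.sin(y)],[np.sin(y),np.cos(y)]])
for u,v in[(265,378),(357,388),(461,361),(281,440),(376,468)]: print('sp',(R.T@(g(u,v,.102)[:2]-o)).round(3))
E
```

```text
rim [0.58717696 0.2324136  0.126     ] [0.65356674 0.08461521 0.126     ] 0.1620245918363395 24.18921034121881
tab top [[0.6106, 0.177, 0.156], [0.6274, 0.1394, 0.156], [0.6173, 0.1334, 0.156], [0.5995, 0.1734, 0.156]] [0.61370663 0.15579871 0.156     ]
tab yaw 24.02203971942579 0.04373520445374758
tab from rim [0.61489058 0.15607398]
tray origin [0.56555912 0.1341102 ]
sp [0.029 0.059]
sp [0.023 0.013]
sp [ 0.036 -0.038]
sp [-0.004  0.053]
sp [-0.02   0.005]
```

Emit:
step_arm(
  hand=[70,70,70,70,70],
  delta_pos=[
    [11,0,-10],
    [11,1,-40],
    [0,0,-45],
    [0,0,-36],
    [0,0,-15],
  ],
  turn=[0.02,0,0,0,0],
)

```text
t: 6.45
tool_pos: [0.6118, 0.1556, 0.1263]
orientation: [179.6, 0.1, -66.0]
wrist_force: [-0.9, 0.5, 8.6]
width: 0.07
```

Emit:
step_arm(
  hand=[60,50,45,0,0],
  delta_pos=[
    [0,0,0],
    [0,0,0],
    [0,0,0],
    [0,0,0],
    [0,0,0],
  ],
  turn=[0,0,0,0,0],
  force=60,
)

```text
t: 6.95
tool_pos: [0.6151, 0.1572, 0.1323]
orientation: [-179.9, -0.1, -65.8]
wrist_force: [-0.1, -2.3, 6.0]
width: 0.0431
```

```bash
python3 - <<'E'
from h import *
c=shot('wrist','w6.png'); s=env.get_state(); print(s['t'],s['tool_pos'],s['orientation'],s['width'],s['wrist_force'])
E
```

```text
7.0 [0.61509397 0.15725566 0.13233935] [-1.79866198e+02 -8.70609400e-02 -6.57838524e+01] 0.043445815235652906 [-0.46775349 -3.04293622  5.92169522]
```

View pics/w6.png

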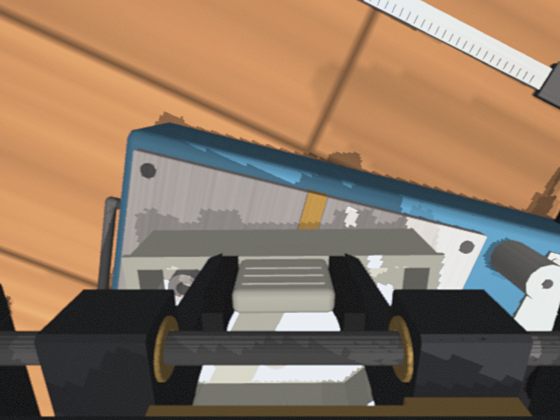

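Emit:
step_arm(
  hand=[0,0,0,0,0],
  delta_pos=[
    [0,0,5],
    [0,0,10],
    [0,0,10],
    [0,0,5],
    [0,0,0],
  ],
  turn=[0,0,0,0,0],
)

```text
t: 7.5
tool_pos: [0.6148, 0.1577, 0.1621]
orientation: [-179.9, -0.0, -65.8]
wrist_force: [-0.7, -0.5, -2.2]
width: 0.0432
```

```bash
cat > sc.py <<'E'
import sys
from h import *
n=sys.argv[1]
c=shot('scene','s%s.png'%n); s=env.get_state(); print(s['t'],s['tool_pos'],s['orientation'],s['width'],s['wrist_force'],s['moment'])
cv2.imwrite('pics/s%sb.png'%n,cv2.resize(c['pixels'][100:300,200:400],None,fx=3,fy=3,interpolation=cv2.INTER_CUBIC))
E
python3 sc.py 7
```

```text
7.55 [0.61434382 0.15766673 0.16136667] [-1.79940232e+02 -2.04464896e-02 -6.57688766e+01] 0.043445990180407484 [ 0.09126758  1.30419984 -1.3450996 ] [ 0.0552452  -0.1140571  -0.07497589]
```

View pics/s7b.png

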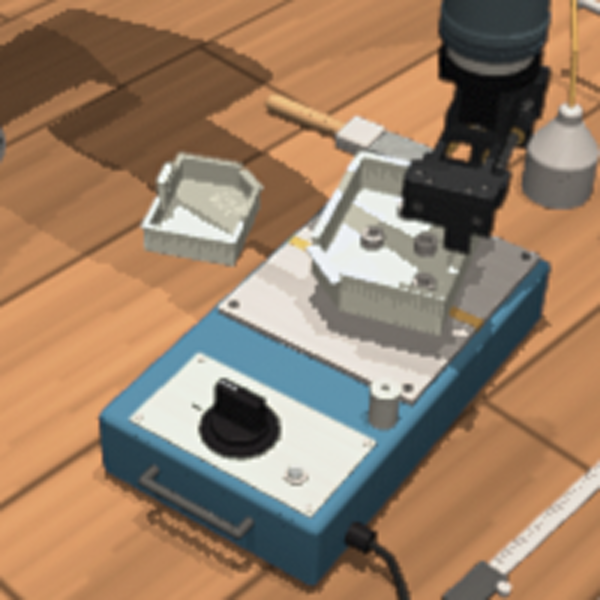

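Emit:
step_arm(
  hand=[0,0,0,0,0],
  delta_pos=[
    [0,0,10],
    [0,0,20],
    [0,0,30],
    [0,0,20],
    [0,0,10],
  ],
  turn=[0,0,0,0,0],
)

```text
t: 8.05
tool_pos: [0.6149, 0.1577, 0.2535]
orientation: [-179.8, -0.1, -65.8]
wrist_force: [0.7, 0.2, -2.7]
width: 0.0435
```

Emit:
step_arm(
  hand=[0,0,0,0,0],
  delta_pos=[
    [-3,-9,0],
    [-7,-18,0],
    [-11,-28,0],
    [-14,-37,0],
    [-18,-46,0],
  ],
  turn=[0,0,0,0,0],
)

```text
t: 8.55
tool_pos: [0.5589, 0.0182, 0.2486]
orientation: [179.8, 0.1, -65.7]
wrist_force: [1.2, -1.2, -2.6]
width: 0.0436
```

Emit:
step_arm(
  hand=[0,0,0,0,0],
  delta_pos=[
    [0,0,0],
    [0,0,0],
    [0,0,0],
    [0,0,0],
    [0,0,0],
  ],
  turn=[0,0,0,0,0],
)

```text
t: 9.05
tool_pos: [0.5611, 0.0204, 0.2504]
orientation: [180.0, 0.0, -65.7]
wrist_force: [-0.0, 0.5, -2.2]
width: 0.0433
```

```bash
python3 sc.py 8
```

```text
9.1 [0.561105   0.02041925 0.2504809 ] [ 1.79985917e+02  1.39675151e-02 -6.56874273e+01] 0.04332475410993517 [-0.44406476 -0.25743753 -1.84514851] [ 0.05834868 -0.16368245 -0.00102653]
```

View pics/s8b.png

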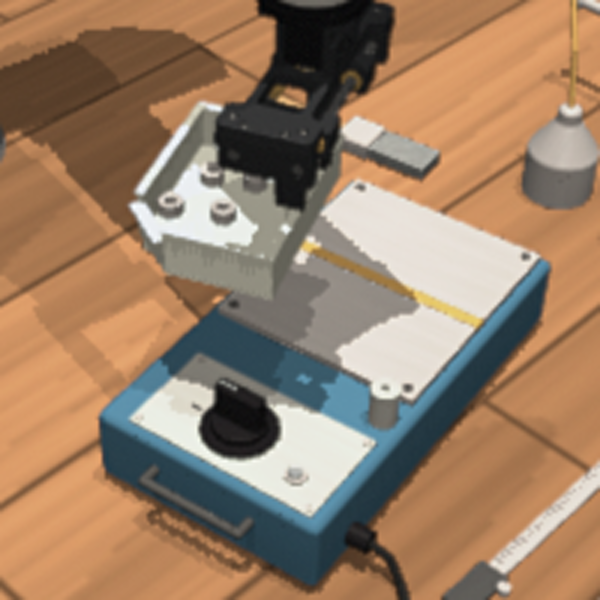

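Emit:
step_arm(
  hand=[0,0,0,0,0],
  delta_pos=[
    [4,9,0],
    [7,19,0],
    [11,28,0],
    [11,28,0],
    [11,28,0],
  ],
  turn=[0,0,0,0,0],
)

```text
t: 9.6
tool_pos: [0.6055, 0.1337, 0.2507]
orientation: [-180.0, 0.0, -65.7]
wrist_force: [-0.1, -0.7, -2.5]
width: 0.0434
```

Emit:
step_arm(
  hand=[0,0,0,0,0],
  delta_pos=[
    [7,19,0],
    [4,9,0],
    [0,0,0],
    [-4,-9,0],
    [-7,-19,0],
  ],
  turn=[0,0,0,0,0],
)

```text
t: 10.1
tool_pos: [0.6045, 0.1309, 0.2505]
orientation: [180.0, -0.0, -65.7]
wrist_force: [-0.3, -1.0, -2.2]
width: 0.0436
```

Emit:
step_arm(
  hand=[0,0,0,0,0],
  delta_pos=[
    [-11,-28,0],
    [-14,-37,0],
    [-18,-46,0],
    [0,0,0],
    [0,0,0],
  ],
  turn=[0,0,0,0,0],
)

```text
t: 10.6
tool_pos: [0.5613, 0.0181, 0.2511]
orientation: [-180.0, -0.0, -66.0]
wrist_force: [0.0, 0.9, -1.9]
width: 0.0435
```

Emit:
step_arm(
  hand=[0,0,0,0,0],
  delta_pos=[
    [4,9,0],
    [7,19,0],
    [11,28,0],
    [11,28,0],
    [11,28,0],
  ],
  turn=[0,0,0,0,0],
)

```text
t: 11.1
tool_pos: [0.6065, 0.1355, 0.2507]
orientation: [-180.0, 0.0, -65.7]
wrist_force: [0.6, 0.1, -1.3]
width: 0.0432
```

Emit:
step_arm(
  hand=[0,0,0,0,0],
  delta_pos=[
    [7,19,0],
    [4,9,0],
    [0,0,0],
    [-4,-9,0],
    [-7,-19,0],
  ],
  turn=[0,0,0,0,0],
)

```text
t: 11.6
tool_pos: [0.6055, 0.1321, 0.2505]
orientation: [180.0, -0.0, -65.7]
wrist_force: [-0.7, -0.1, -2.0]
width: 0.0434
```

Emit:
step_arm(
  hand=[0,0,0,0,0],
  delta_pos=[
    [-11,-28,0],
    [-14,-37,0],
    [-18,-46,0],
    [0,0,0],
    [0,0,0],
  ],
  turn=[0,0,0,0,0],
)

```text
t: 12.1
tool_pos: [0.5623, 0.0192, 0.2511]
orientation: [-180.0, -0.0, -66.0]
wrist_force: [1.0, -0.2, -1.2]
width: 0.0433
```

```bash
python3 sc.py 9
```

```text
12.15 [0.56268202 0.02030647 0.25111028] [-1.79964401e+02 -8.50338909e-03 -6.59177138e+01] 0.043249325647755674 [-0.63568103  0.33176249 -2.29411826] [ 0.09671843 -0.14521493 -0.01500512]
```

View pics/s9b.png

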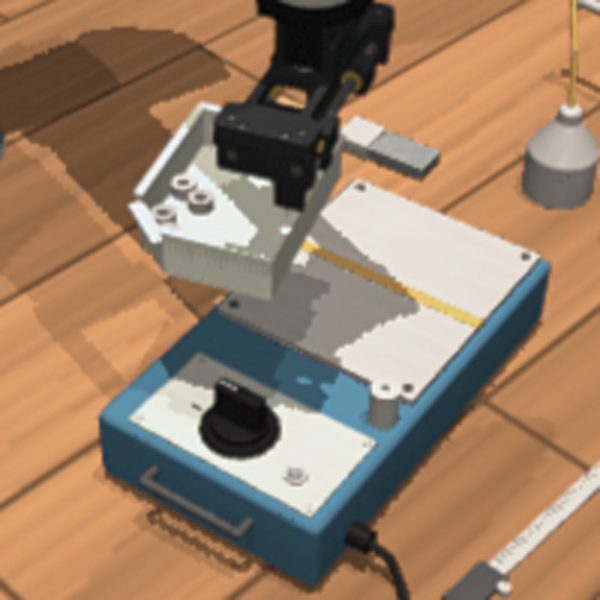

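```bash
python3 - <<'E'
from h import *
c=shot('top','t10.png')['pixels']; w=shot('wrist','w10.png')['pixels']; s=load('s9.npz')['pixels']
a=cv2.resize(c[110:290,150:350],(400,360),interpolation=cv2.INTER_CUBIC); b=cv2.resize(s[125:205,235:325],(400,360),interpolation=cv2.INTER_CUBIC)
w2=cv2.resize(w[210:],(800,300))[:, :800]
cv2.imwrite('pics/m10.png',np.vstack([np.hstack([a,b]),w2[:240]]))
E
```

```text
(no output)
```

View pics/m10.png

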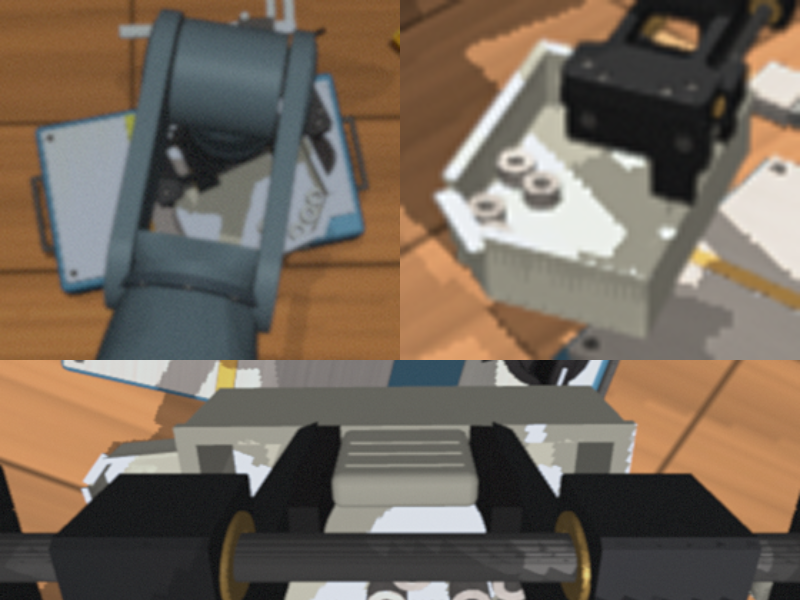

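```bash
python3 - <<'E'
from h import *
c=load('t10.npz')
cv2.imwrite('pics/t10b.png',cv2.resize(c['pixels'][170:240,225:325],None,fx=7,fy=7,interpolation=cv2.INTER_CUBIC))
s=env.get_state();p=s['tool_pos'];y=np.radians(24.1);R=np.array([[np.cos(y),-np.sin(y)],[np.sin(y),np.cos(y)]])
o=p[:2]-R@[.054,0]; zb=p[2]-.0463; print(o,zb)
for k,q in dict(corner=(-.039,-.059,.004),A=(-.06,-.044,.04),B=(-.024,-.08,.04),r=(-.0,-.08,.04)).items():
    u,v=proj(c,np.r_[o+R@q[:2],zb+q[2]]); print(k,(u-225)*7,(v-170)*7)
E
```

```text
[ 5.13745873e-01 -3.82700788e-04] 0.20461313322888552
corner 587.9029345305128 330.33819102100654
A 582.03741330363 397.38165625821085
B 636.6252319972655 242.06028827287136
r 602.5842867640954 172.29096086288308
```

View pics/t10b.png

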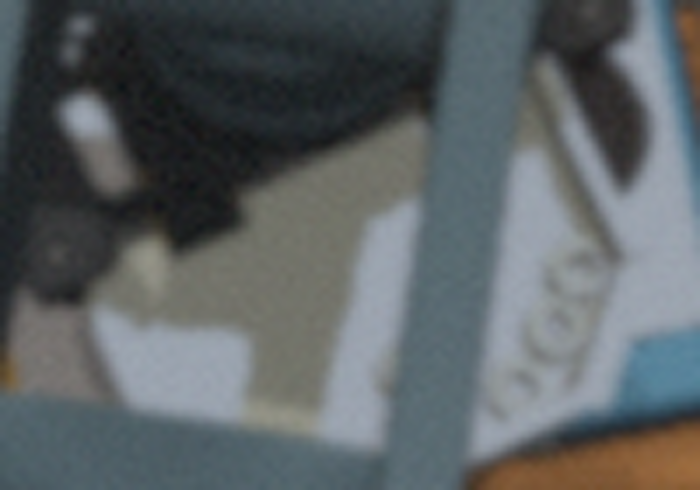

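```bash
cat >> h.py <<'E'
def trayframe(yaw=24.1,dz=.0463):
    p=env.get_state()['tool_pos']; y=np.radians(yaw);R=np.array([[np.cos(y),-np.sin(y)],[np.sin(y),np.cos(y)]])
    return p[:2]-R@[.054,0],R,p[2]-dz
E
python3 - <<'E'
from h import *
o,R,zb=trayframe()
c=load('t10.npz')
for u,v in[(578,265),(553,325),(510,385),(390,370)]: print('top',(R.T@(ray(c,225+u/7,170+v/7,zb+.016)[:2]-o)).round(3))
c=load('s9.npz')
for u,v in[(487,205),(515,162),(541,184),(668,232)]: print('scene',(R.T@(ray(c,235+(u-400)*.225,125+v*80/360,zb+.016)[:2]-o)).round(3))
E
```

```text
top [-0.02  -0.064]
top [-0.034 -0.048]
top [-0.045 -0.028]
top [-0.025  0.004]
scene [-0.046 -0.033]
scene [-0.047  0.005]
scene [-0.027 -0.007]
scene [ 0.047 -0.019]
```

Emit:
step_arm(
  hand=[0,0,0,0,0],
  delta_pos=[
    [1,10,0],
    [2,20,0],
    [3,30,0],
    [3,30,0],
    [3,30,0],
  ],
  turn=[0,0,0,0,0],
)

```text
t: 12.75
tool_pos: [0.5749, 0.1444, 0.2506]
orientation: [180.0, 0.0, -65.7]
wrist_force: [-0.2, 0.5, -2.6]
width: 0.0431
```

Emit:
step_arm(
  hand=[0,0,0,0,0],
  delta_pos=[
    [2,20,0],
    [1,10,0],
    [0,0,0],
    [1,-10,0],
    [2,-20,0],
  ],
  turn=[0,0,0,0,0],
)

```text
t: 13.25
tool_pos: [0.5809, 0.141, 0.2506]
orientation: [180.0, -0.0, -65.7]
wrist_force: [0.1, -1.1, -3.1]
width: 0.0431
```

Emit:
step_arm(
  hand=[0,0,0,0,0],
  delta_pos=[
    [3,-30,0],
    [5,-40,0],
    [6,-49,0],
    [0,0,0],
    [0,0,0],
  ],
  turn=[0,0,0,0,0],
)

```text
t: 13.75
tool_pos: [0.5949, 0.0197, 0.2507]
orientation: [180.0, 0.0, -66.0]
wrist_force: [-0.8, 1.2, -2.4]
width: 0.0433
```

```bash
cat > both.py <<'E'
import sys
from h import *
n=sys.argv[1]
a=shot('scene','s%s.png'%n); b=shot('top','t%s.png'%n); s=env.get_state(); print(s['t'],s['tool_pos'],s['orientation'],s['wrist_force'],s['width'])
o,R,zb=trayframe(s['orientation'][2]+90)
def pix(c):
    u,v=proj(c,np.r_[o,zb]); return int(round(u)),int(round(v))
out=[]
for c in(a,b):
    u,v=pix(c); u0,v0=u-50,max(v-50,0); print('crop origin',u0,v0)
    out.append(cv2.resize(c['pixels'][v0:v0+100,u0:u0+100],(400,400),interpolation=cv2.INTER_CUBIC))
cv2.imwrite('pics/b%s.png'%n,np.hstack(out))
E
python3 both.py 11
```

```text
13.85 [0.59475736 0.02217505 0.25068548] [ 1.79993846e+02  2.53767151e-02 -6.58372816e+01] [ 0.71247139 -0.14396149 -2.20357896] 0.04332248486013915
crop origin 239 129
crop origin 227 149
```

View pics/b11.png

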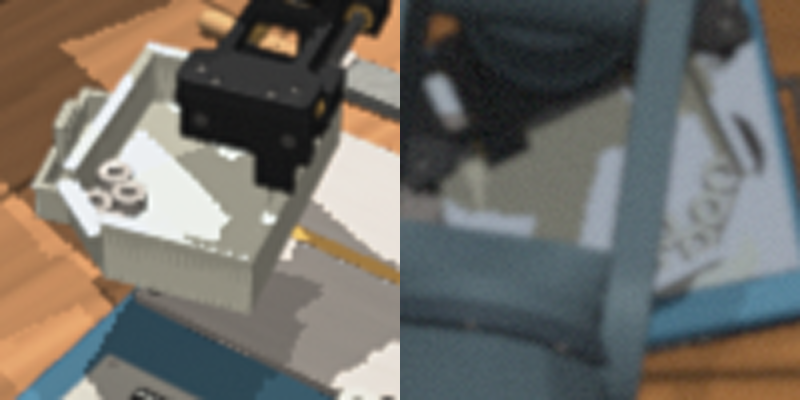

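```bash
python3 - <<'E'
from h import *
o,R,zb=trayframe()
c=load('s11.npz')
for u,v in[(99,200),(116,170),(126,189)]:
    q=R.T@(ray(c,239+u/4,129+v/4,zb+.016)[:2]-o); print('scene',q.round(3),np.hypot(q[0]+.039,q[1]+.059))
c=load('t11.npz')
cv2.imwrite('pics/t11b.png',cv2.resize(c['pixels'][180:230,275:325],None,fx=12,fy=12,interpolation=cv2.INTER_CUBIC))
E
```

```text
scene [-0.044 -0.041] 0.019197550398514247
scene [-0.046 -0.012] 0.047228606386899734
scene [-0.034 -0.026] 0.03338408978167812
```

View pics/t11b.png

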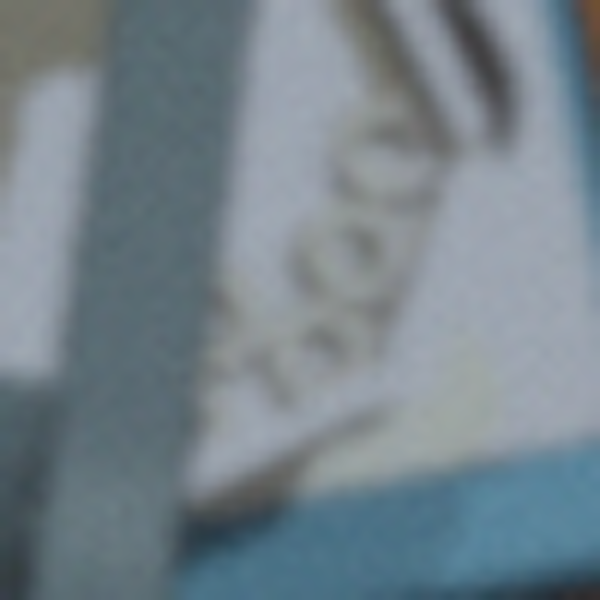

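Emit:
step_arm(
  hand=[0,0,0,0,0],
  delta_pos=[
    [-4,9,0],
    [-8,18,0],
    [-12,27,0],
    [-12,27,0],
    [-12,27,0],
  ],
  turn=[0,0,0,0,0],
)

```text
t: 14.35
tool_pos: [0.5453, 0.1338, 0.2508]
orientation: [-180.0, 0.0, -65.7]
wrist_force: [-0.2, 0.2, -2.2]
width: 0.0432
```

Emit:
step_arm(
  hand=[0,0,0,0,0],
  delta_pos=[
    [-8,18,0],
    [-4,9,0],
    [0,0,0],
    [4,-9,0],
    [8,-18,0],
  ],
  turn=[0,0,0,0,0],
)

```text
t: 14.85
tool_pos: [0.5473, 0.1303, 0.2508]
orientation: [-180.0, -0.0, -65.7]
wrist_force: [0.1, -0.9, -2.6]
width: 0.0434
```

Emit:
step_arm(
  hand=[0,0,0,0,0],
  delta_pos=[
    [12,-27,0],
    [16,-36,0],
    [20,-45,0],
    [0,0,0],
    [0,0,0],
  ],
  turn=[0,0,0,0,0],
)

```text
t: 15.35
tool_pos: [0.5954, 0.0198, 0.2502]
orientation: [180.0, 0.0, -66.0]
wrist_force: [0.5, 0.4, -2.3]
width: 0.0428
```

```bash
python3 both.py 12
```

```text
15.45 [0.59478782 0.02217832 0.2503961 ] [ 1.79968961e+02  3.94961155e-02 -6.58329425e+01] [ 0.32972733  0.83426015 -1.3319768 ] 0.04361649416808833
crop origin 239 129
crop origin 227 149
```

View pics/b12.png

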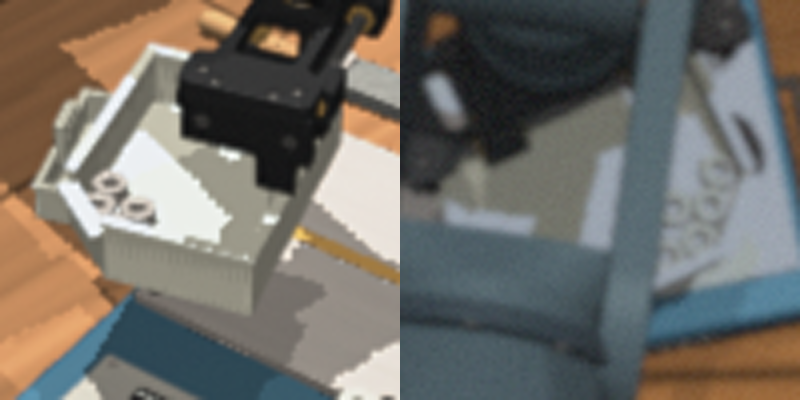

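Emit:
step_arm(
  hand=[0,0,0,0,0],
  delta_pos=[
    [2,10,0],
    [3,20,0],
    [4,30,0],
    [4,30,-10],
    [2,25,-20],
  ],
  turn=[0,0,0,0,0],
)

```text
t: 15.95
tool_pos: [0.6109, 0.141, 0.2227]
orientation: [-179.7, -0.1, -65.6]
wrist_force: [0.6, -0.7, -1.9]
width: 0.0436
```

Emit:
step_arm(
  hand=[0,0,0,0,0],
  delta_pos=[
    [2,15,-30],
    [0,5,-25],
    [0,0,-18],
    [0,0,-9],
    [0,0,-4],
  ],
  turn=[0,0,0,0,0],
)

```text
t: 16.45
tool_pos: [0.6113, 0.1588, 0.1339]
orientation: [179.9, 0.0, -65.7]
wrist_force: [-0.3, 0.2, -2.2]
width: 0.0433
```

Emit:
step_arm(
  hand=[0,0,0,0,0],
  delta_pos=[
    [0,0,-2],
    [0,0,0],
    [0,0,0],
    [0,0,0],
    [0,0,0],
  ],
  turn=[0,0,0,0,0],
)

```text
t: 16.95
tool_pos: [0.6124, 0.1574, 0.1333]
orientation: [-180.0, -0.0, -65.8]
wrist_force: [0.7, -1.3, -2.8]
width: 0.0433
```

```bash
python3 both.py 13
```

```text
17.05 [0.61220594 0.15747907 0.1330264 ] [-1.79974064e+02 -7.67261583e-03 -6.57872996e+01] [ 0.31968988 -0.47216863 -1.65080789] 0.04322473074076601
crop origin 280 144
crop origin 171 151
```

View pics/b13.png

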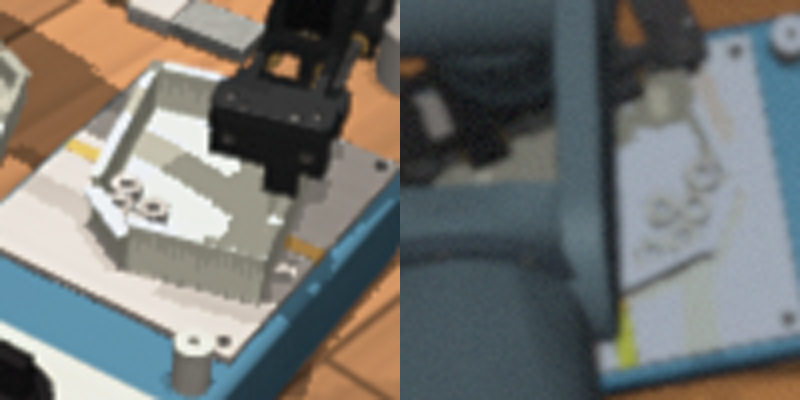

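Emit:
step_arm(
  hand=[0,0,0,0,0],
  delta_pos=[
    [0,0,-2],
    [0,0,0],
    [0,0,0],
    [0,0,0],
    [0,0,0],
  ],
  turn=[0,0,0,0,0],
  force=4,
)

```text
t: 17.55
tool_pos: [0.6126, 0.1576, 0.1314]
orientation: [-179.9, -0.0, -65.8]
wrist_force: [0.3, 0.8, 5.4]
width: 0.0436
```

Emit:
step_arm(
  hand=[0,0,0,0,0],
  delta_pos=[
    [-1.5,-0.5,3],
    [-1.5,-1,3],
    [-1.5,-0.5,3],
    [-2,-1,3],
    [-2,-1,3],
  ],
  turn=[0,0,0,0,0],
)

```text
t: 18.05
tool_pos: [0.6032, 0.1535, 0.1458]
orientation: [180.0, 0.0, -65.8]
wrist_force: [0.5, 0.4, -0.7]
width: 0.0439
```

```bash
python3 both.py 14
```

```text
18.15 [0.60333861 0.15346207 0.14614959] [-1.79993829e+02 -3.99562536e-03 -6.57814893e+01] [-0.11827512  0.25308979 -0.94088272] 0.04397141738256458
crop origin 277 140
crop origin 172 153
```

View pics/b14.png

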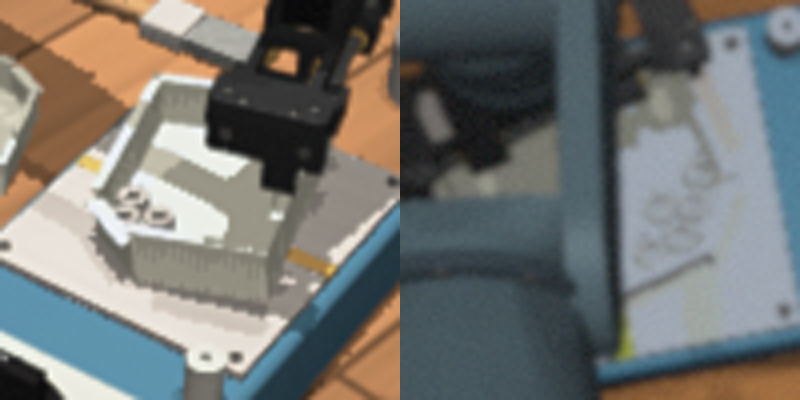

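Emit:
step_arm(
  hand=[0,0,0,0,0],
  delta_pos=[
    [-2,-1,3],
    [-2,-1,3],
    [-2,-1,3],
    [-2,-1,3],
    [-1,0,2],
  ],
  turn=[0,0,0,0,0],
)

```text
t: 18.65
tool_pos: [0.5943, 0.1494, 0.16]
orientation: [180.0, -0.0, -65.8]
wrist_force: [0.4, -0.2, -1.9]
width: 0.0438
```

Emit:
step_arm(
  hand=[0,0,0,0,0],
  delta_pos=[
    [0,0,0],
    [0,0,0],
    [0,0,0],
    [0,0,0],
    [0,0,0],
  ],
  turn=[0,0,0,0,0],
  force=60,
)

```text
t: 19.15
tool_pos: [0.5947, 0.1496, 0.1598]
orientation: [-180.0, 0.0, -65.8]
wrist_force: [1.6, -0.2, -0.3]
width: 0.0431
```

```bash
python3 both.py 15
```

```text
19.25 [0.59469143 0.14962894 0.15976171] [-1.79984915e+02 -1.08320828e-03 -6.57727109e+01] [ 0.07521539  1.02154125 -0.55209546] 0.04333230353007908
crop origin 274 135
crop origin 173 156
```

View pics/b15.png

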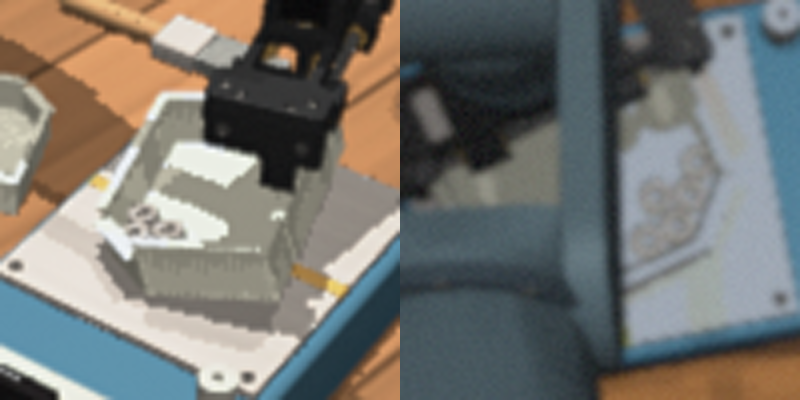

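Emit:
step_arm(
  hand=[0,0,0,0,0],
  delta_pos=[
    [0,0,5],
    [0,0,10],
    [0,0,15],
    [0,0,15],
    [0,0,10],
  ],
  turn=[0,0,0,0,0],
)

```text
t: 19.75
tool_pos: [0.5955, 0.1496, 0.2175]
orientation: [-179.8, -0.1, -65.8]
wrist_force: [0.3, 0.2, -2.2]
width: 0.0435
```

Emit:
step_arm(
  hand=[0,0,0,0,0],
  delta_pos=[
    [0,0,5],
    [0,0,0],
    [0,0,0],
    [0,0,0],
    [0,0,0],
  ],
  turn=[0,0,0,0,0],
)

```text
t: 20.25
tool_pos: [0.5941, 0.1495, 0.2189]
orientation: [179.9, 0.0, -65.8]
wrist_force: [0.2, -0.6, -0.8]
width: 0.0436
```

```bash
python3 both.py 16; python3 -c "
import cv2
c=cv2.imread('pics/s16.png');cv2.imwrite('pics/s16b.png',cv2.resize(c[115:215,255:365],None,fx=7,fy=6,interpolation=cv2.INTER_CUBIC))"
```

```text
20.35 [0.59427957 0.14955505 0.21915058] [ 1.79947940e+02  2.01996800e-02 -6.57751437e+01] [-0.07706252  0.22586861 -2.49616431] 0.04357957127864458
crop origin 275 116
crop origin 171 152
```

View pics/b16.png

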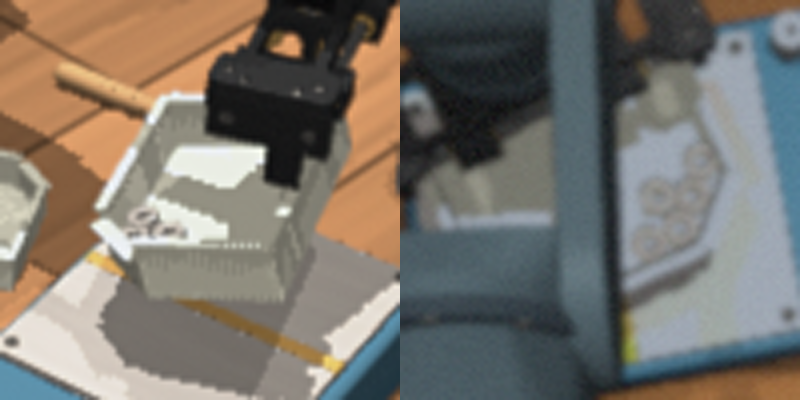

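View pics/s16b.png

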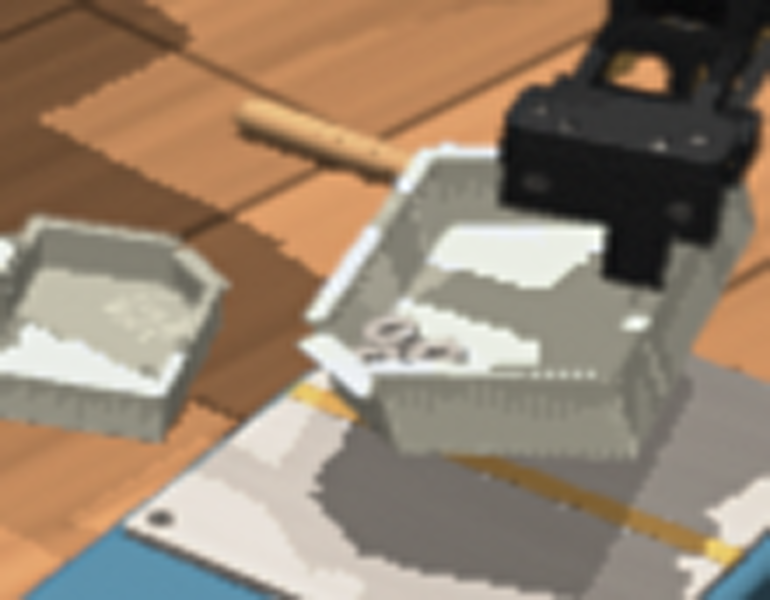

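```bash
python3 - <<'E'
from h import *
p=env.get_state()['tool_pos'];y=np.radians(24.2); ex=np.array([np.cos(y),np.sin(y),0]);ey=np.array([-np.sin(y),np.cos(y),0])
c=load('s16.npz');E=c['extrinsics'];o=E[:3,3]
def hit(u,v,d):
    r=E[:3,:3]@np.array([(u-c['cx'])/c['fx'],(v-c['cy'])/c['fy'],1.]); t=(d-(o-p)@ey)/(r@ey); q=o+t*r-p; return np.array([q@ex,q[2]])
f=lambda u,v:hit(255+u/7,115+v/6,-.080)
a,b,r,s=f(637,458),f(400,460),f(672,368),f(372,380)
print('bottom',a,b,np.degrees(np.arctan2(*(a-b)[::-1])),np.hypot(*(a-b)))
print('rim',r,s,np.degrees(np.arctan2(*(r-s)[::-1])),np.hypot(*(r-s)), 'wall edge',np.degrees(np.arctan2(*(r-a))))
th=np.radians(15)
# tray pose with tilt th about ey through tab contact (54,0,58) located at TCP+0.012
piv=p+[0,0,.012]
for deg in(12,15,18):
    th=np.radians(deg); X=np.cos(th)*ex+np.sin(th)*np.array([0,0,1]); Z=-np.sin(th)*ex+np.cos(th)*np.array([0,0,1])
    w=lambda q:piv+X*(q[0]-.054)+ey*q[1]+Z*(q[2]-.058)
    t=load('t16.npz'); Et=t['extrinsics']; org=w((0,0,.016)); res=[]
    for u,v in[(700,155),(690,190),(680,225),(657,195),(645,240)]:
        uu,vv=171+(u-400)/4,152+v/4; rr=Et[:3,:3]@np.array([(uu-t['cx'])/t['fx'],(vv-t['cy'])/t['fy'],1.]); k=((org-Et[:3,3])@Z)/(rr@Z); q=Et[:3,3]+k*rr-org
        x,yy=q@X,q@ey; res.append((round(x*1e3),round(yy*1e3),round(1e3*np.hypot(x+.039,yy+.059))))
    print(deg,res,'corner z',w((-.039,-.059,.004))[2],[tuple(np.round(proj(c,w(q)),1)) for q in((.06,-.08,0),(-.024,-.08,0))])
E
```

```text
bottom [ 0.02151675 -0.04118895] [-0.05914545 -0.06781102] 18.26515435406184 0.08494189043527337
rim [0.02845293 0.00495334] [-0.07092874 -0.03071945] 19.745465869580446 0.10559008307547425 wall edge 8.548786258609868
12 [(-11, -63, 28), (-27, -49, 16), (-43, -36, 23), (-22, -31, 33), (-42, -14, 45)] corner z 0.1589948263802502 [(np.float64(344.4), np.float64(191.7)), (np.float64(310.2), np.float64(188.9))]
15 [(-13, -63, 26), (-29, -49, 14), (-45, -36, 24), (-24, -31, 32), (-45, -14, 45)] corner z 0.1549204182517832 [(np.float64(345.6), np.float64(191.7)), (np.float64(311.7), np.float64(190.4))]
18 [(-16, -63, 23), (-32, -50, 12), (-48, -36, 25), (-27, -31, 30), (-47, -14, 46)] corner z 0.1510549517091189 [(np.float64(346.9), np.float64(191.6)), (np.float64(313.3), np.float64(191.8))]
```

Emit:
step_arm(
  hand=[0,0,0,0,0],
  delta_pos=[
    [0,0,0],
    [0,0,0],
    [0,0,0],
    [0,0,0],
    [0,0,0],
  ],
  turn=[0,0,0,0,0],
)

```text
t: 20.85
tool_pos: [0.5946, 0.1496, 0.2198]
orientation: [-180.0, 0.0, -65.8]
wrist_force: [0.6, -0.4, -2.2]
width: 0.043
```

Emit:
step_arm(
  hand=[0,0,0,0,0],
  delta_pos=[
    [0,0,0],
    [0,0,0],
    [0,0,0],
    [0,0,0],
    [0,0,0],
  ],
  turn=[0,0,0,0,0],
)

```text
t: 21.35
tool_pos: [0.5945, 0.1496, 0.2197]
orientation: [-180.0, 0.0, -65.8]
wrist_force: [-1.5, -1.1, -1.9]
width: 0.043
```

```bash
python3 both.py 17; python3 - <<'E'
import cv2,numpy as np
a,b=[cv2.imread('pics/s%d.png'%i)[100:230,230:390].astype(int) for i in(16,17)]
print(np.abs(a-b).mean(),np.abs(a-b).max())
s=cv2.imread('pics/s17.png')[100:300,200:400]; cv2.imwrite('pics/s17b.png',cv2.resize(s,None,fx=3,fy=3,interpolation=cv2.INTER_CUBIC))
E
```

```text
21.45 [0.59453546 0.14957513 0.21968585] [ 1.79998221e+02  3.27188894e-04 -6.57738874e+01] [ 0.67250351  0.14025776 -3.19329098] 0.04333379165332965
crop origin 275 116
crop origin 171 152
1.127195512820513 68
```

View pics/s17b.png

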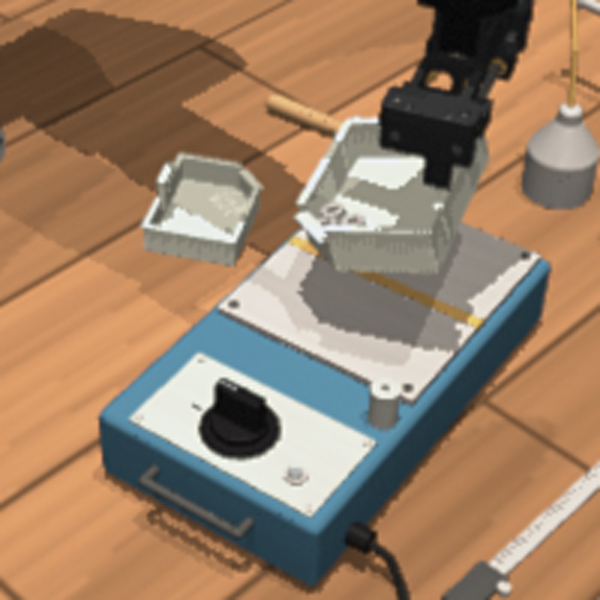

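View pics/b17.png

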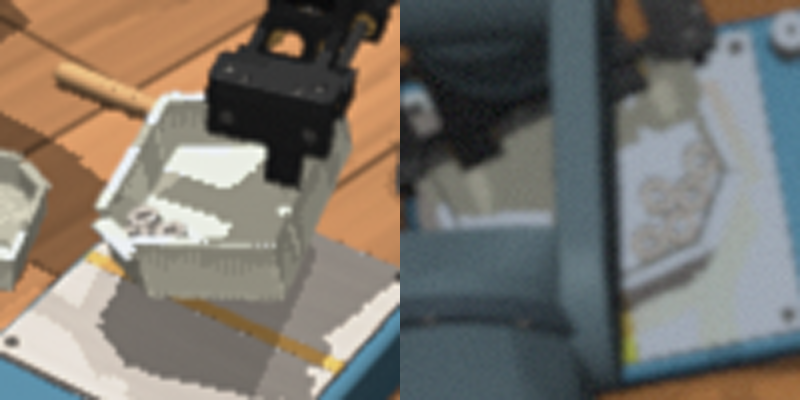

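Nothing has moved between the two pictures. The tray is held tilted, all five spacers are in the clipped corner (top crop, about (645–700, 155–240)), and the knob is back at its mark. I'm handing in.

```bash
python3 -c "
from cell import env
print(env.hand_in())"
```

```text
the job is handed in; nothing more can be done
None
```

The job is handed in at about 21.5 s of robot time, with the tray held tilted above the machine and all five spacers in the pouring corner.

**What I did:**
- **Knob:** I turned it clockwise about 60.7°. The moment at the wrist was 0.32 N m, above the spring's 0.17, so it was on its stop. I then let go, and it sprang back to its mark.
- **Packing the spacers:** The arm can only turn about the vertical, so I could not tilt the tray with the wrist. I gripped the tab by its ends, lifted the tray level and used a few slow-start, sharp-stop strokes to slide the spacers into the clipped corner.
- **Tilting:** I set the tray's -x edge back on the plate and loosened the grip to 4 N. Raising the tab tipped the tray, then I gripped again at 60 N and lifted it clear.

**Last checks:**
- **Tilt:** At least 15° is needed to match the pictures, against the required 11.5°. My estimates disagreed: 15° from how far the tab was raised, 18–20° from edges in the scene picture.
- **Height:** The pouring corner is about 150 mm above the bench, against the required 106 mm.
- **Spacers:** All five centres are within about 46 mm of the corner point (limit 55 mm). The furthest is the one at roughly (-45, -14) mm in the tray's frame.
- **Stillness and surroundings:** I saw no movement in pictures 1.1 s apart. The knob was at rest, and the bar stub and the other things in view looked where they had been. I judged those by eye and did not measure them.

No check failed, and the hand-in gave no verdict.

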